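# Open the crystal display case and hold its lid for the shopkeeper

### The job

I need both hands to re-lay the crystals in the display case, so open it and hold its lid for me: gently set the salve tin that was left on the glass down upright on the dresser top, turn the brass catch at the front a quarter turn so that it is clear of the lid, then raise the lid to 60 degrees from shut. The lid falls shut by itself, so finish with the gripper still holding it steady at 60 degrees, and leave the jar, bottle, bell and card box around the case where they stand.

Things in the scene. Friction and masses are not known exactly. Their poses are not given: they have to be found in the camera images.
- display_case: Low wooden display case with a two-pane glass lid, fixed to the dresser top, 190 (x) x 250 (y) x 62 mm high without knob and catch. Origin: centre of its underside, on the dresser top; x points from its front (robot side) to its back, where the hinges are; y to its left, z up. Its place and yaw vary. A 26 mm deep wooden ledge runs along the front, its top at 62 mm, flush with the top of the shut lid. The crystals, dish and tealight inside are fixed.
- case_lid (a joint): Lid angle in rad: 0 shut, grows as the front edge rises, 1.047 = 60 degrees, stop at 1.40. The hinge is at the back. The lid reaches 155 mm from the hinge axis to its front edge, is 246 mm wide, 12 mm thick, about 0.4 kg (varies), with weak closing springs: let go at any angle, it falls shut; about 2 to 4 N at the knob hold it.
- lid_hinge (a point): Middle of the lid's hinge axis, which runs along the case's y: 87 mm behind the case's origin, at height 55 mm (7 mm below the top of the shut lid).
- lid_knob (a point): Centre of the head of the brass lid knob, 115 mm in front of the hinge axis and 29 mm above it when shut; it moves with the lid. The round head is 20 mm in diameter, from 15 to 29 mm above the lid's top face, on an 11 mm stem. It stands on the lid's middle stile, 40 mm behind the lid's front edge. A lid knob gripped from its two sides along the case's y can pivot between the fingers as the lid swings.
- case_catch (a joint): Angle of the brass turn catch in rad about the vertical, anticlockwise from above positive; 0: its nose points straight back over the lid and bars it. It turns either way to stops at +-1.70, with light friction, and stays where it is left; beyond +-1.12 it is clear of the lid. It starts within +-0.35.
- catch_pivot (a point): Pivot of the catch, 8 mm above the ledge, in the middle of the ledge 82 mm in front of the case's origin and 14 mm in front of the lid's edge. The catch is a bar 10 mm wide with round ends, from 1.5 to 14.5 mm above the ledge, reaching 25 mm from the pivot to its nose and 5 mm the other way.
- salve_tin: Round shut salve tin, 53 mm in diameter, 22 mm high, about 60 g, standing on the glass lid behind the knob at the start. Origin: centre of its underside, z up along its axis.
- lidded_jar: Bystander: amber candle jar with a black lid, 57 mm in diameter, 87 mm high. Origin: centre of its underside.
- dropper_bottle: Bystander: dark dropper bottle, 45 mm in diameter, 160 mm high. Origin: centre of its underside.
- bell: Bystander: counter push bell, 71 mm in diameter, 62 mm high. Origin: centre of its underside.
- small_deck: Bystander: small dark card box lying flat, 101 (x) x 71 (y) x 22 mm. Origin: centre of its underside.
There are look-alikes about, which are no part of the job. There is more than one size of the salve_tin; the one meant has the size given above.

How it is judged:
By the outcome, as a careful person would: the job done as asked, in the order asked, and still so for the second after the job is handed in, while the arm keeps its last pose, push and grip.
It also fails if it takes over 58 s, if anything falls off the work surface, if the arm or the gripper's body presses on something with over 40 N, if the wrist force passes 120 N, or if a joint passes its speed limit or range.

### The arm

A 6-joint arm with a two-finger parallel gripper is mounted at the origin on a cart in front of the work surface, level with it; the furniture and walls round the work are solid. World frame = base frame: x ahead of the robot, y to its left, z up, the work surface at z = 0. Lengths are in m, angles in rad, forces in N, time in s.
With the tool pointing down it reaches from about 0.3 to 0.825 m from the base axis. Payload 5.4 kg.
Tool frame: the origin (TCP) lies at the very end of the fingers, on their centre line; the grasp point (between the pads) lies 19 mm behind it; z points along the fingers, y is the line along which they close (so a half turn about z gives the same grasp; the last joint's range is limited). The gripper opens to 92 mm and grips with 3 to 60 N. Pads are 20 mm wide; open, the fingers measure 128 mm over their backs; the gripper's body (75 mm by 189 mm) begins 69 mm behind the grasp point.
Start: joints at [1.046, 0.158, 1.597, -0, 1.386, -0.21], TCP at [0.178, 0.547, 0.215] pointing down, gripper open.
Joint ranges: [-2.91, 2.91], [-0.94, 2.29], [0.18, 2.7], [-1.29, 4.43], [0.17, 2.64], [-3, 3]. Speed limits (rad/s): [2.57, 2.57, 3.14, 3.14, 3.14, 3.14].

### API

Orientations are given as a rotation vector (axis times angle).
In Python, from workcell import bot gives the robot as it stands. Calls block until the motion is done:
- bot.goto(position, orientation): joint-space move of the TCP to a pose.
- bot.line_to(position, rot=None, max_speed=0.15): straight line of the TCP; rot=None keeps the orientation; max_speed is the mean speed in m/s.
- bot.set_joints(angles): joint-space move.
- bot.set_gripper(opening, newtons=None): opening from 0.0 (shut) to 1.0 (fully open); newtons is the grip in N (None keeps the last); returns when the fingers have stopped.
- bot.hold(seconds).
- bot.inverse_kinematics(position, orientation): joint angles nearest the present ones, or None.
- bot.read_camera(name): name is "side" or "top"; returns a dict with "pixels" (420x560x3 uint8, blue, green, red), "fx", "fy", "cx", "cy" (pixels), "R" (3x3) and "t" (3): a world point X has camera coordinates R X + t. Camera axes: x right, y down, z forward; pixel columns grow to the right and rows downward; lengths in m; the calibration is good to about 2 mm. A picture is of the moment at which its call begins. There is no depth.
A pose or a line that the arm cannot do raises bot.MotionError and nothing moves.
- bot.job_done(): hands the job in; it is judged then, once.
Readings, each from a call of its own:
- bot.current_clock(): time.
- bot.current_joints(): joint angles.
- bot.current_joint_vel(): joint speeds.
- bot.current_effort(): joint torques, N m.
- bot.current_ee_pos(): TCP position.
- bot.current_tool_rot(): TCP orientation.
- bot.current_contact_force(): force on the tool from outside, world axes, zero at the start.
- bot.current_ft_torque(): the same for the moment, N m.
- bot.current_opening(): opening from 0.0 (shut) to 1.0 (fully open).
- bot.current_grip_force(): force on a finger pad.
Only numpy, scipy, OpenCV 4.12 (cv2) and the standard library are available. Lean on these libraries where they do the work, as an engineer would, in place of code of your own. Each camera call takes 0.05 s, during which the arm holds its last target. There are 200 camera calls.

## Working session

There is one attempt and no reset: what is moved stays moved. The work goes in short steps, each a Python script; the robot and the scene stay as the last script left them, time stands still between calls to the robot, and variables do not carry over. Pictures are saved under pics/ and viewed, at most 10 in all, crops included, and the job is handed in when it is done.

```bash
mkdir -p pics; ls; python3 - <<'E'
from workcell import bot
import cv2
for n in("top","side"):
    c=bot.read_camera(n); cv2.imwrite(f"pics/{n}0.png",cv2.resize(c["pixels"],(800,600),interpolation=cv2.INTER_CUBIC))
    print(n,c["fx"],c["fy"],c["cx"],c["cy"],c["R"],c["t"])
print(bot.current_clock(),bot.current_tool_rot())
E
```

```text
pics
top 427.0479226295783 427.0479226295783 280.17542840473595 202.26715880017005 [[ 0.01011379 -0.99985997 -0.01333235]
 [-0.99402673 -0.00860406 -0.10879719]
 [ 0.10866724  0.01435306 -0.99397456]] [0.0126853  0.54592821 1.24198433]
side 494.07460487667856 494.07460487667856 277.5353781086384 208.0141359819079 [[-0.96461981 -0.26359312 -0.00522356]
 [-0.22386162  0.82936637 -0.51189589]
 [ 0.13926448 -0.49261556 -0.85903162]] [0.51259198 0.16798705 1.2965226 ]
0.1 [-4.92378544e-01 -3.10212241e+00  2.42168061e-03]
```

View pics/top0.png

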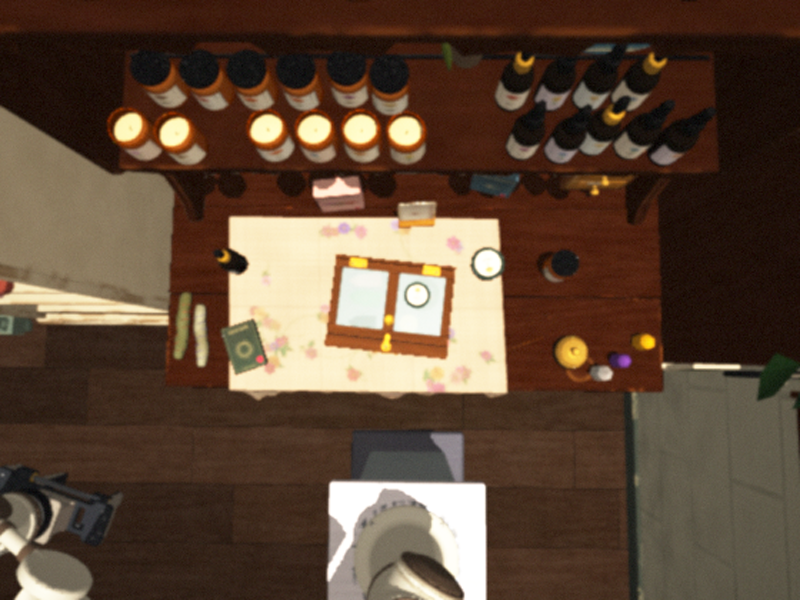

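View pics/side0.png

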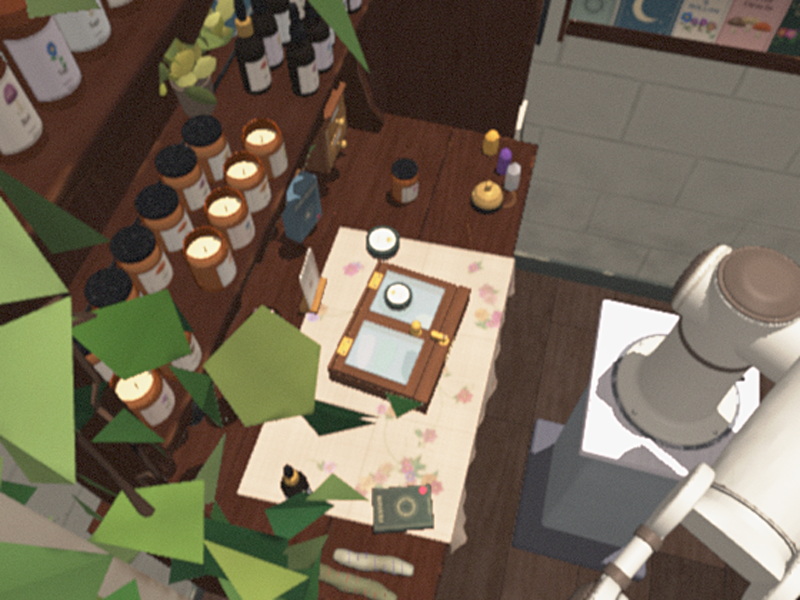

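The top view shows the case around (390,305) px at 800 scale, with the tin on its right pane at (417,295), the knob at (388,321) and the catch at (386,343). A larger look-alike tin stands at (488,263), behind and to the right. Next I'll take enlarged crops.

```bash
python3 - <<'E'
from workcell import bot
import cv2
for n,(a,b,c0,d),k in(("top",(222,332,172,256),7),("side",(224,334,180,292),5)):
    p=bot.read_camera(n)["pixels"][c0:d,a:b]; cv2.imwrite(f"pics/{n}1.png",cv2.resize(p,None,fx=k,fy=k,interpolation=cv2.INTER_CUBIC))
E
```

```text
(no output)
```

View pics/top1.png

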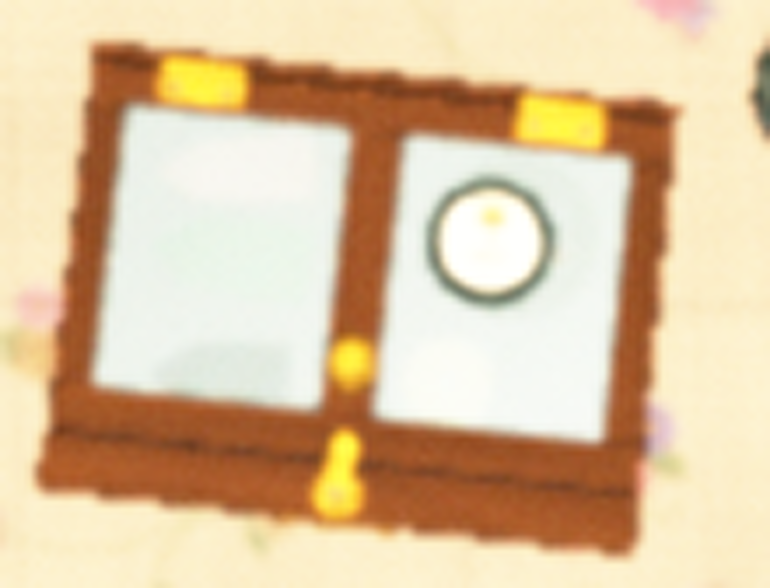

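View pics/side1.png

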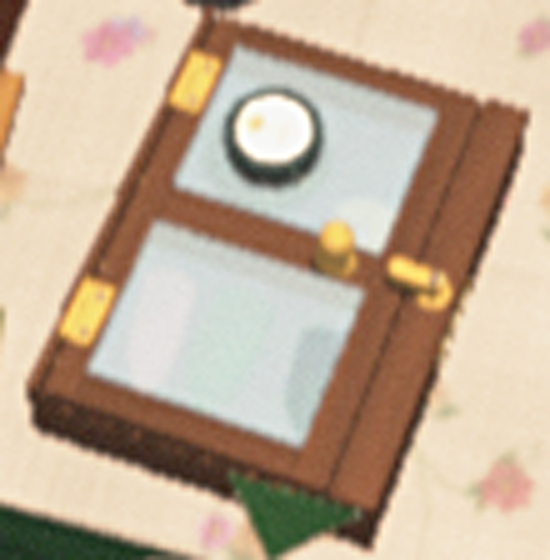

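Enlarged, the tin top is at (490,241) in the top crop and (274,128) in the side crop. The knob is at (351,361) and (338,238), the catch pivot at (337,495) and (436,290), and its nose points at (345,440). I'll fit the case pose from both views.

```bash
cat >h.py <<'E'
from workcell import bot
import numpy as np, cv2
from scipy.optimize import least_squares
from scipy.spatial.transform import Rotation as Ro
def proj(c,X):
    q=c["R"]@np.asarray(X)+np.asarray(c["t"]).ravel(); return np.array([c["fx"]*q[0]/q[2]+c["cx"],c["fy"]*q[1]/q[2]+c["cy"]])
def ground(c,uv,z):
    R=np.array(c["R"]);t=np.array(c["t"]).ravel();C=-R.T@t
    d=R.T@np.array([(uv[0]-c["cx"])/c["fx"],(uv[1]-c["cy"])/c["fy"],1]);return C+d*(z-C[2])/d[2]
def down(a): # tool down, closing axis (tool y) at world heading a
    y=np.array([np.cos(a),np.sin(a),0]);z=np.array([0,0,-1.]);return Ro.from_matrix(np.c_[np.cross(y,z),y,z]).as_rotvec()
E
python3 - <<'E'
from h import *
T=bot.read_camera("top");S=bot.read_camera("side")
ft=lambda u,v:((np.array([u,v])+.5)/7-.5+[222,172]);fs=lambda u,v:((np.array([u,v])+.5)/5-.5+[224,180])
f8=lambda u,v:(np.array([u,v])+.5)*.7-.5
B=[((.095,.125,.062),(95,45),None),((.095,-.125,.062),(675,110),None),((-.095,.125,.062),(42,488),(368,535)),((-.095,-.125,.062),(632,552),(527,112)),
((-.028,0,.091),(351,358),(338,230)),((-.082,0,.0765),(337,493),(436,288))]
def res(p):
    R=Ro.from_euler("z",p[2]).as_matrix();r=[]
    for b,t,s in B:
        X=R@b+[p[0],p[1],0]
        r+=list(proj(T,X)-ft(*t))
        if s:r+=list(proj(S,X)-fs(*s))
    return np.array(r)
s=least_squares(res,[.55,0,-.1],loss="soft_l1");print(s.x,res(s.x).round(1))
t=least_squares(lambda X:np.r_[proj(T,X)-ft(490,241),proj(S,X)-fs(274,128)],[.6,0,.08]);print("tin",t.x,t.fun)
print("nose",ground(T,ft(345,440),.0765),"piv",ground(T,ft(337,493),.0765))
for n,u,z in(("bigtin",(488,263),.025),("bell",(571,351),.05),("jar",(563,264),.087),("deck",(245,346),.022),("edge",(505,390),0),("bottle",(222,258),.16)):print(n,ground(T,f8(*u),z).round(3))
E
```

```text
[ 0.51013722  0.03880385 -0.10553747] [-1.1 -1.8  1.1 -1.5 -1.9 -0.3  1.8 -4.   0.2  0.6  1.7 -0.1 -0.5 -0.5
  0.4  1.2 -0.6 -0.6  0.4 -1. ]
tin [ 0.53116745 -0.01533257  0.08498301] [-0.05921584 -0.63297341  0.57968189  0.11111993]
nose [0.44839172 0.04272408 0.0765    ] piv [0.42690439 0.04570334 0.0765    ]
bigtin [ 0.603 -0.165  0.025]
bell [ 0.421 -0.329  0.05 ]
jar [ 0.593 -0.306  0.087]
deck [0.425 0.341 0.022]
edge [ 0.339 -0.203  0.   ]
bottle [0.588 0.354 0.16 ]
```

```bash
python3 - <<'E'
from h import *
yaw=-.1055;a=np.pi/2+yaw
r=down(a)
q=bot.inverse_kinematics([.531,-.015,.13],r);q2=bot.inverse_kinematics([.531,-.015,.13],down(a+np.pi));print(q,q2)
if abs(q2[5])<abs(q[5]): r=down(a+np.pi)
bot.set_gripper(.8,12)
bot.goto([.531,-.015,.15],r)
bot.line_to([.531,-.015,.085])
bot.line_to([.531,-.015,.0665],max_speed=.04)
print("F",bot.current_contact_force())
bot.set_gripper(.3,12)
print(bot.current_opening()*92,bot.current_grip_force(),bot.current_contact_force(),bot.current_ee_pos(),bot.current_clock())
for n in("side",):
    p=bot.read_camera(n)["pixels"][150:300,200:360]; cv2.imwrite("pics/s2.png",cv2.resize(p,None,fx=4,fy=4,interpolation=cv2.INTER_CUBIC))
E
```

```text
[-0.25591321  0.12736851  1.80551049  0.          1.20871365 -1.72120953] [-2.55913206e-01  1.27368514e-01  1.80551049e+00 -8.88178420e-16
  1.20871365e+00  1.42038312e+00]
F [ 0.29478272  0.1668974  -0.8744361 ]
52.95355026946983 12.000090926885605 [-0.16474512 -0.41534665  0.84601757] [ 0.53115213 -0.0150987   0.06668515] 4.7667
```

View pics/s2.png

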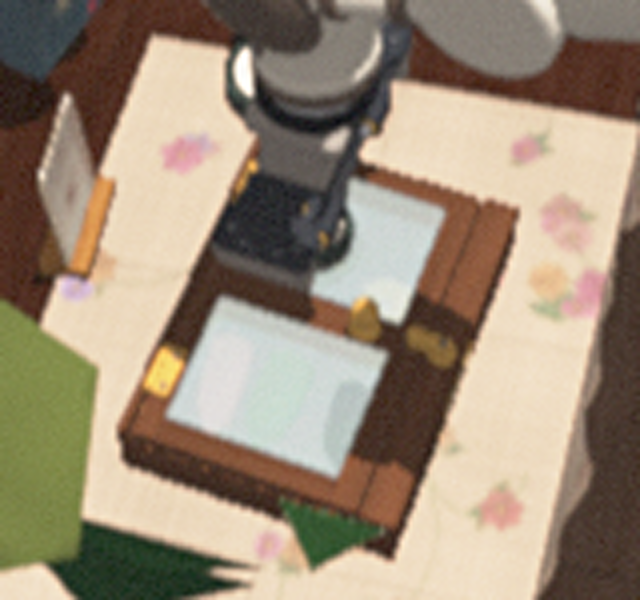

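The fingers closed to 53 mm on the tin with the gripper above it, so it's the right size. The knob and catch are undisturbed. I'll lift it and set it down to the right of the case.

```bash
python3 - <<'E'
from h import *
P=np.array([.43,-.19])
bot.line_to([.531,-.015,.125],max_speed=.12)
print(bot.current_opening()*92,bot.current_contact_force())
bot.line_to([*P,.125],max_speed=.2)
bot.line_to([*P,.02],max_speed=.12)
f0=bot.current_contact_force()[2];z=.010
while True:
    bot.line_to([*P,z],max_speed=.03); f=bot.current_contact_force()[2]-f0
    if f>1.2 or z<.003: break
    z-=.001
print("z",z,f)
bot.set_gripper(.78)
print(bot.current_contact_force(),bot.current_clock())
bot.line_to([*P,.12],max_speed=.2)
bot.goto([.4286,.0474,.13],bot.current_tool_rot())
p=bot.read_camera("top")["pixels"][170:280,220:380]; cv2.imwrite("pics/t3.png",cv2.resize(p,None,fx=5,fy=5,interpolation=cv2.INTER_CUBIC))
print(bot.current_clock(),bot.current_joints())
E
```

```text
52.91076887622125 [-0.47018214  0.61554894 -1.70988806]
z 0.005 3.0570179726791604
[ 0.25208487 -0.15685983 -0.50457033] 9.8417
11.5583 [-1.74315248e-01 -1.40015993e-01  2.07232090e+00  4.38656741e-04
  1.21129407e+00  1.50323187e+00]
```

View pics/t3.png

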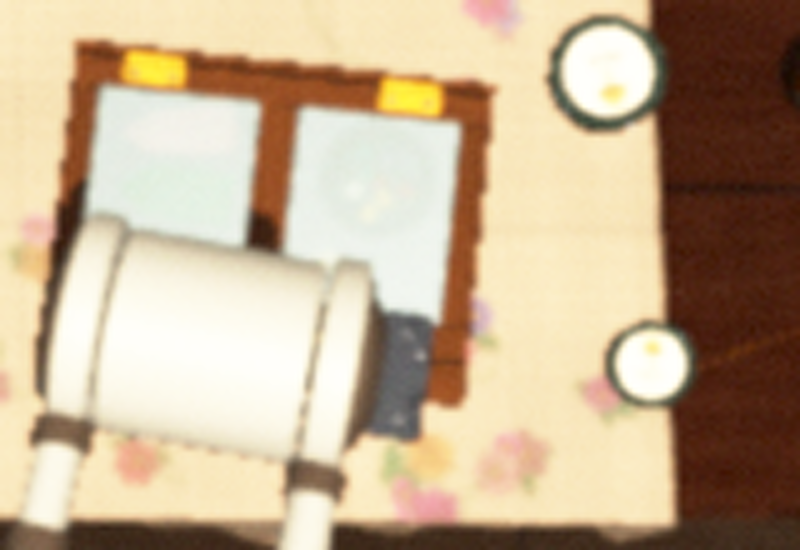

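The tin stands upright on the dresser top at (650,364) in this crop, and the lid is clear. Next is the catch: I'll straddle the bar near its pivot and turn it.

```bash
python3 - <<'E'
from h import *
yaw=-.1055;piv=np.array([.428,.0472]);b0=-.13
h0=np.pi/2+b0+np.pi
def pose(d,z): b=b0+d; return [*(piv+.007*np.array([np.cos(b),np.sin(b)])),z],down(h0+d)
p,r=pose(0,.1)
bot.set_gripper(.32,5)
bot.goto(p,r)
bot.line_to(pose(0,.066)[0],max_speed=.06)
print("F",bot.current_contact_force())
bot.set_gripper(0,5)
print("open",bot.current_opening()*92,bot.current_grip_force(),bot.current_contact_force())
s=1 if abs(bot.inverse_kinematics(*pose(.5,.066))[5])<abs(bot.current_joints()[5]) else -1
if 8<bot.current_opening()*92<13:
    for d in np.linspace(.2,1.6,8):
        bot.line_to(*pose(s*d,.066),max_speed=.02); 
        print(round(s*d,2),np.round(bot.current_contact_force(),1),round(bot.current_opening()*92,1),bot.current_clock())
    bot.set_gripper(.3)
    P,_=pose(s*1.6,.13); bot.line_to(P,max_speed=.15)
    bot.line_to([.40,-.06,.17],max_speed=.25)
print(bot.current_clock())
for n,(a,b,c0,d),k in(("top",(222,332,172,256),7),("side",(224,334,180,292),5)):
    q=bot.read_camera(n)["pixels"][c0:d,a:b]; cv2.imwrite(f"pics/{n}4.png",cv2.resize(q,None,fx=k,fy=k,interpolation=cv2.INTER_CUBIC))
E
```

```text
F [ 0.50967601  0.01481176 -0.75008703]
open 9.7697195457547 5.0005643628537655 [-1.50787088 -5.80214103  0.07656157]
0.2 [-1.5 -6.7 -0.1] 10.0 14.075
0.4 [-0.4 -7.6 -0.3] 10.5 14.425
0.6 [ 0.5 -8.8 -0.3] 10.4 14.775
0.8 [-0.2 -8.  -0.4] 10.2 15.125
1.0 [ 0.3 -9.3 -0.6] 10.0 15.475
1.2 [  1.1 -10.3  -1.4] 10.2 15.825
1.4 [ 1.3 -8.7 -2.1] 9.8 16.175
1.6 [ 2.4 -8.3 -1.9] 10.4 16.525
18.2
```

View pics/side4.png

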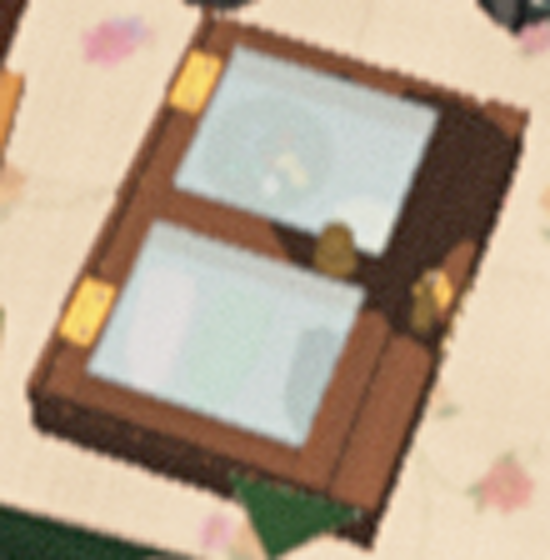

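The catch now lies sideways along the ledge at (430,300), clear of the lid, and the knob at (336,248) is untouched. Next I'll grip the knob and raise the lid.

```bash
cat >lid.py <<'E'
from h import *
yaw=-.1055;R=Ro.from_euler("z",yaw).as_matrix();O=np.array([.510,.0385,0])
rot=down(np.pi/2+yaw+np.pi)
def tcp(th,g=(-.115,.032)):
    c,s=np.cos(th),np.sin(th)
    return O+R@np.array([.087+g[0]*c+g[1]*s,0,.055-g[0]*s+g[1]*c-.019])
E
python3 - <<'E'
from lid import *
p=tcp(0);print(p)
bot.set_gripper(.45,20)
bot.goto(p+[0,0,.06],rot)
bot.line_to(p,max_speed=.06)
print("F",bot.current_contact_force())
bot.set_gripper(0,20)
print(bot.current_opening()*92,bot.current_grip_force(),bot.current_contact_force())
if bot.current_opening()*92>15:
    for d in range(6,43,6):
        bot.line_to(tcp(np.radians(d)),max_speed=.05)
        print(d,np.round(bot.current_contact_force(),1),round(bot.current_opening()*92,1))
        if np.linalg.norm(bot.current_contact_force())>20: break
print(bot.current_clock(),bot.current_ee_pos())
q=bot.read_camera("side")["pixels"][120:300,190:390]; cv2.imwrite(f"pics/s5.png",cv2.resize(q,None,fx=3,fy=3,interpolation=cv2.INTER_CUBIC))
E
```

```text
[0.48215568 0.04144852 0.068     ]
F [ 0.06399751  0.13489276 -0.59827788]
18.906408016421576 20.000048875808716 [-1.66632381 -5.82605797 -0.17489509]
6 [-0.2 -5.4 -4.6] 18.4
12 [-0.8 -4.8 -3.6] 18.6
18 [-3.3 -4.6 -3.8] 19.0
24 [-4.3 -5.1 -1.9] 18.8
30 [-6.5 -4.3  0.3] 18.8
36 [-8.  -3.   1.8] 18.3
42 [-8.2 -2.2  3.9] 18.7
24.75 [0.53061904 0.03525684 0.13636171]
```

View pics/s5.png

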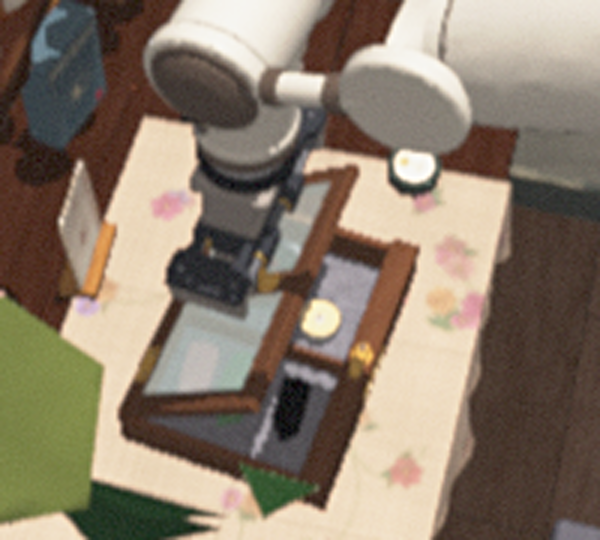

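The lid is up about 40 degrees with the knob held at (265,283), and the tin is still upright on the right. I'll continue to 60 and check the angle.

```bash
python3 - <<'E'
from lid import *
for d in (48,54,60):
    bot.line_to(tcp(np.radians(d)),max_speed=.05)
    print(d,np.round(bot.current_contact_force(),1),round(bot.current_opening()*92,1))
bot.hold(.3)
print(bot.current_clock(),bot.current_ee_pos(),tcp(np.radians(60)))
S=bot.read_camera("side")
off=np.array([230,150])
for y in(.123,-.123):
  for th in (56,60,64):
    c,s=np.cos(np.radians(th)),np.sin(np.radians(th));o=[]
    for g in((-.155,.007),(-.155,-.005)):
        X=O+R@np.array([.087+g[0]*c+g[1]*s,y,.055-g[0]*s+g[1]*c]);o.append(((proj(S,X)-off+.5)*5-.5).round(0))
    print(y,th,*o)
q=S["pixels"][150:270,230:340]; cv2.imwrite("pics/s6.png",cv2.resize(q,None,fx=5,fy=5,interpolation=cv2.INTER_CUBIC))
E
```

```text
48 [-8.1 -3.8  5.4] 18.9
54 [-6.7 -2.5  6.1] 18.7
60 [-5.9 -2.5  7.1] 18.7
26.3 [0.56596003 0.03168034 0.15236106] [0.56689471 0.03247524 0.15159292]
0.123 56 [150. 481.] [171. 495.]
0.123 60 [131. 469.] [152. 482.]
0.123 64 [110. 458.] [133. 470.]
-0.123 56 [336.  73.] [354.  86.]
-0.123 60 [319.  61.] [338.  74.]
-0.123 64 [300.  50.] [320.  63.]
```

View pics/s6.png

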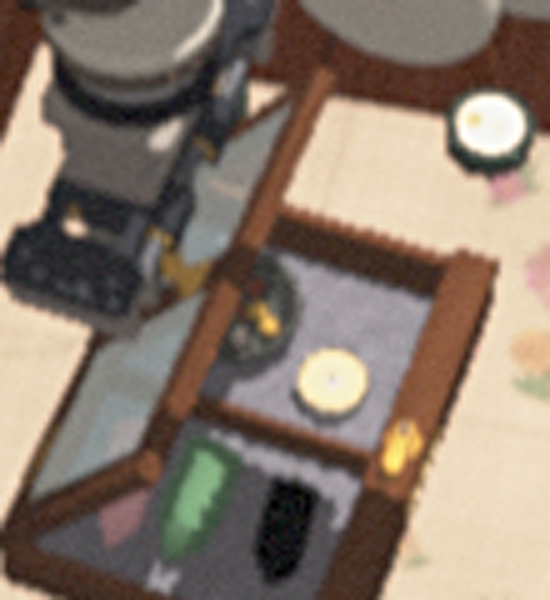

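The front lid corners at about (138,460) and (318,67) match the 60-degree prediction within about a degree. The catch is clear and the tin is upright, so I'm handing in.

```bash
python3 - <<'E'
from workcell import bot
bot.hold(.5);print(abs(bot.current_joint_vel()).max(),bot.current_opening()*92)
print(bot.job_done())
E
```

```text
0.001626728702564804 18.786942241100753
the job is handed in; nothing more can be done
None
```

I handed the job in at about 27 s: the salve tin is upright on the dresser top to the right of the case, the catch is turned about a quarter turn clear of the lid, and the gripper is holding the lid steady at 60 degrees (within about one degree by the camera), with the bystanders left where they stood.

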